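# Seat a pipe foot in the corner of a welding fixture

### The job

Push the pipe foot across the welding fixture until its base plate sits home in the corner, one long edge flat and tight against the long stop bar and one short edge tight against the short stop bar, ready for tacking. Slide it with gentle fingertip pushes, without gripping, lifting, tipping or knocking it, leave it there untouched, and do not disturb the coupling, spray can, wash bottle or wire brush.

Things in the scene. Friction and masses are not known exactly. Their poses are not given: they have to be found in the camera images.
- fixture: Fixed dark steel welding fixture plate on the bench, 300 x 300 x 12 mm, with flush 16 mm holes (nothing catches in them) and two bright stop bars bolted on top. Origin: centre of its underside, on the bench; x points to the long bar, y to the short bar, z up. It stands turned by up to 0.3 rad. With the foot home, the foot's origin is at (80, 70, 12) mm in this frame.
- long_bar (a point): Middle of the long stop bar's inner face, at its foot: (120, -20, 12) mm in the fixture's frame, axes as the fixture's. The bar runs along y, 250 mm long (y -145 to +105), 25 mm wide, 25 mm high; its cap screws, 17 mm wide, stand 9 mm above it. A foot pushed askew into it jams on its corner instead of swinging square.
- short_bar (a point): Middle of the short stop bar's inner face, at its foot: (55, 120, 12) mm in the fixture's frame, axes as the fixture's. The bar runs along x, 90 mm long (x 10 to 100), 25 mm wide, 25 mm high, with the same cap screws.
- foot: Loose steel pipe foot on the fixture plate, 0.68 to 0.98 kg: base plate 80 (its x) x 100 (its y) x 10 mm, with an upright rusty pipe stub, 48 mm outside diameter, 4 mm wall, at its centre from 10 to 60 mm above the underside (weld bead for looks). Origin: centre of the underside, z up. Starts turned up to 0.4 rad from the fixture. Slides at 3 to 7 N.
- coupling: Bystander: loose steel pipe coupling, a plain ring 44 mm across and 45 mm high, standing on the fixture plate near its (-x, +y) corner. Origin: centre of its underside.
- spray_can: Bystander: red and yellow spray can on the bench beside the fixture (on the side away from the short bar), 53 mm across, 158 mm high. Origin: centre of its underside.
- wash_bottle: Bystander: amber plastic squeeze bottle with white nozzle on the bench beyond the short bar, 68 mm across, 190 mm high. Origin: centre of its underside.
- wire_brush: Bystander: wooden wire brush lying on the bench bristles up, 260 x 28 mm, 36 mm high, beside the fixture on the spray can's side. Origin: centre of the underside; x along its length, bristles on the +x half.
Mind the look-alikes: they are no part of the job. There is more than one size of the foot; the job needs the middle-sized.

How it is judged (in metres and radians):
At the end, for the whole second after the job is handed in: The foot lies flat on the fixture plate at rest, its base plate within 2 mm of both stop bars (measured at its centre) and square to them within 0.02 rad (x of foot in the frame of fixture between 0.078 and 0.083 m and y of foot in the frame of fixture between 0.068 and 0.073 m and z of foot in the frame of fixture between 0.009 and 0.015 m and angle between the x axis of foot and the x axis of fixture, either way round below 0.02 rad and angle between foot's own z axis and vertical below 0.03 rad and linear speed of foot below 0.005 m/s); the robot touches nothing.
It fails at once if the foot is lifted more than 5 mm off the fixture plate or tipped by more than 0.12 rad (z of foot in the frame of fixture above 0.017 m or angle between foot's own z axis and vertical above 0.12 rad).
It fails at once if the foot is gripped: the fingers stand astride it or its pipe wall, the TCP within 26 mm of the pipe's axis and lower than 75 mm above its underside, and press on it with more than 32 N (horizontal distance between the grasp point and foot below 0.026 m and z of the grasp point in the frame of foot below 0.075 m and contact force between the fingers and foot above 32 N).
It fails at once if the foot is rammed: the fingers press on it with more than 70 N (contact force between the fingers and foot above 70 N).
It fails at once if the foot is knocked: it slides faster than 0.25 m/s (linear speed of foot above 0.25 m/s).
It fails at once if the coupling, spray can, wash bottle or wire brush is shifted by more than 10 mm or tipped over 0.2 rad (distance of any of coupling, spray_can, wash_bottle, wire_brush from where it was at the start of the episode above 0.01 m or angle between any of coupling, spray_can, wash_bottle, wire_brush's own z axis and vertical above 0.2 rad).
It also fails if it takes over 51 s, if anything falls off the work surface, if the arm or the gripper's body presses on something with over 40 N, if the wrist force passes 120 N, or if a joint passes its speed limit or range.

### The arm

A 6-joint arm with a two-finger parallel gripper is mounted at the origin on the work surface. World frame = base frame: x ahead of the robot, y to its left, z up, the work surface at z = 0. Lengths are in mm, angles in rad, forces in N, time in s.
With the tool pointing down it reaches from about 300 to 850 mm from the base axis. Payload 5.4 kg.
Tool frame: the origin (TCP) lies between the finger pads, 19 mm behind the fingertips; this is the grasp point; z points along the fingers, y is the line along which they close (so a half turn about z gives the same grasp; the last joint's range is limited). The gripper opens to 85 mm and grips with 20 to 120 N. Pads are 22 mm wide; open, the fingers measure 114 mm over their backs; the gripper's body (76 mm by 85 mm) begins 54 mm behind the grasp point. The pads swing forward as they close: fully open they stand 13 mm farther back than shut.
Start: joints at [1.128, 0.158, 1.597, -0, 1.386, -0.21], TCP at [132.666, 559.47, 249.999] pointing down, gripper open.
Joint ranges: [-2.91, 2.91], [-0.94, 2.29], [0.18, 2.7], [-1.29, 4.43], [0.17, 2.64], [-3, 3]. Speed limits (rad/s): [2.57, 2.57, 3.14, 3.14, 3.14, 3.14].

### API

Orientations are given as [roll, pitch, yaw] about the fixed x, y, z axes, in that order (R = Rz(yaw) Ry(pitch) Rx(roll)).
In Python, from workcell import env gives the robot as it stands. The module is installed in compiled form; this text tells all that it offers.
- The arm moves only by the shell command python3 -m creep 'ROWS'. ROWS is JSON, a list of rows, each a list of 7 numbers: the shift along the tool's x, y, z scaled (see below), then the turn, a rotation vector about the tool's x, y, z scaled (see below), then the opening, from 0 (shut) to 1 (fully open). In form: [[tx, ty, tz, rx, ry, rz, hand], ...]. A call has 1 to 8 rows; each row is the pose to reach, as a shift and turn from the pose commanded when the call began, along the tool's axes at that moment; what a row does not reach only later rows make up. The controller multiplies each number of a shift by 10 cm and each number of a turn by 60 degrees. A row lasts 1/12 s, in which the tool goes at most 41.7 mm and 7.16 degrees, less where a joint would pass 70% of its speed; a pose out of reach is approached as far as the arm can. A call with a number of a shift or a turn outside -1 to 1 is refused whole. A call with a gripper value outside its range is refused whole. The fingers move at their own pace and stop on an object; the grip force is fixed at half the most. Time passes only in rows, so rows that repeat a pose let the fingers close. It gives the time, the measured TCP pose, the force, the opening and the grip force at its end, in the units of the state.
- env.state(): the state, without advancing time (a new reading comes with each control period).
- env.get_image(name): name is "scene" or "top"; returns a dict with "image" (420x560x3 uint8, blue, green, red), "fx", "fy", "cx", "cy" (pixels), "distortion" ([k1, k2, p1, p2, k3] as OpenCV has them; the pictures are not rectified), "cam_to_world" (4x4, takes a point from camera to world coordinates). Camera axes: x right, y down, z forward; pixel columns grow to the right and rows downward; lengths in mm; the calibration is good to about 2 mm. A picture is of the moment at which its call begins. There is no depth.
- env.close_job(): hands the job in; it is judged then, once.
The state is a dict: "time": time; "joints": joint angles; "qvel": joint speeds; "tau": joint torques, N m; "eef_pos": TCP position; "ee_rot": TCP orientation; "contact_force": force on the tool from outside, world axes, zero at the start; "ft_torque": the same for the moment, N m; "opening": opening from 0.0 (shut) to 1.0 (fully open); "grasp_force": force on a finger pad.
Only numpy, scipy, OpenCV 4.12 (cv2) and the standard library are available. Lean on these libraries where they do the work, as an engineer would, in place of code of your own. Each camera call takes 0.05 s, during which the arm holds its last target. There are 200 camera calls.

## Working session

There is one attempt and no reset: what is moved stays moved. The work goes in short steps, Python scripts to look and compute and a shell command to move; the robot and the scene stay as the last step left them, time stands still between calls to the robot, and variables do not carry over. Pictures are saved under pics/ and viewed, at most 10 in all, crops included, and the job is handed in when it is done.

```bash
mkdir -p pics; cat > h.py <<'E'
import numpy as np, cv2
from workcell import env
def shot(n):
    d=env.get_image(n); return d
def K(d): return np.array([[d['fx'],0,d['cx']],[0,d['fy'],d['cy']],[0,0,1.]])
def ray(d,pts,z):
    p=cv2.undistortPoints(np.array(pts,float).reshape(-1,1,2),K(d),np.array(d['distortion'],float)).reshape(-1,2)
    T=np.array(d['cam_to_world']);v=np.c_[p,np.ones(len(p))]@T[:3,:3].T;o=T[:3,3]
    return o+v*((z-o[2])/v[:,2])[:,None]
def proj(d,P):
    T=np.linalg.inv(np.array(d['cam_to_world']));r=cv2.Rodrigues(T[:3,:3])[0]
    return cv2.projectPoints(np.array(P,float).reshape(-1,1,3),r,T[:3,3],K(d),np.array(d['distortion'],float))[0].reshape(-1,2)
E
python3 - <<'E'
from h import *
for n in('top','scene'):
    d=shot(n);np.save(f'{n}0.npy',d,allow_pickle=True);cv2.imwrite(f'pics/{n}0.png',d['image']);print(n,np.array(d['cam_to_world'])[:3].round(2).tolist(),d['fx'],d['distortion'])
s=env.state();print(s)
E
```

```text
top [[-0.0, -1.0, 0.09, 390.21], [-1.0, 0.01, 0.0, -12.14], [-0.0, -0.09, -1.0, 1062.71]] 487.4079854813829 [-0.16130129  0.          0.          0.          0.        ]
scene [[0.42, 0.66, -0.62, 1088.64], [0.91, -0.31, 0.28, -309.42], [-0.01, -0.68, -0.73, 706.24]] 450.7093912660921 [0.01107721 0.         0.         0.         0.        ]
{'time': 0.1, 'joints': array([ 1.12789535e+00,  1.58944562e-01,  1.59811443e+00,  1.25008871e-05,
        1.38619857e+00, -2.10118249e-01]), 'qvel': array([ 0.00141064, -0.0014211 , -0.00454885, -0.00091355,  0.00106889,
        0.00014187]), 'tau': array([-2.93319326e-04, -3.96989858e+01, -3.32338250e+01, -3.18490820e-04,
        4.15530754e-03, -1.86046310e-05]), 'eef_pos': array([132.44875745, 559.01458441, 249.13455663]), 'ee_rot': array([-3.13996692e+00, -3.59274513e-04,  2.90880733e+00]), 'contact_force': array([-0.84017165, -0.26661057,  0.1631338 ]), 'ft_torque': array([-0.05640862, -0.05027541, -0.00801717]), 'grasp_force': 0.0, 'opening': 1.0071440453324951}
```

View pics/top0.png

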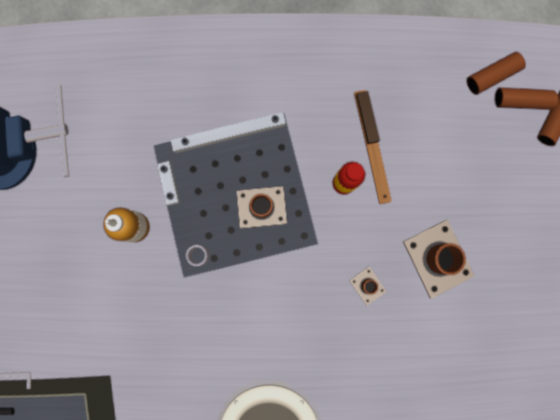

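View pics/scene0.png

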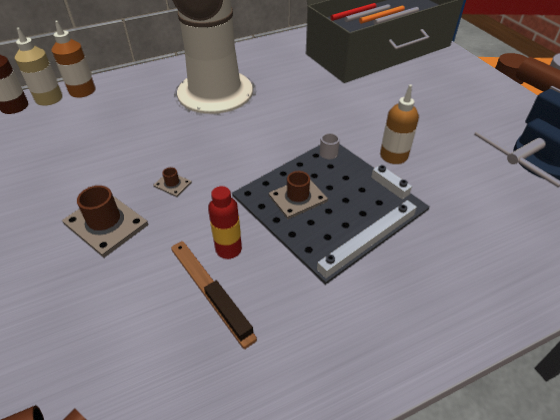

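Three feet are visible. In top they are at (262,207) on the fixture, about 100 x 80 mm, then (440,258), which is larger, and (369,286), which is tiny. The one on the fixture is the middle size, so it is the target. The coupling is at top (197,256), the can at (349,178), the bottle at (122,225) and the brush at (372,147). Next I measure and confirm in a crop.

```bash
cat > m.py <<'E'
from h import *
def edges_rect(c):
    return cv2.boxPoints(cv2.minAreaRect(c))
def foot(d,zt=22.,roi=None):
    """tan plate -> centre,yaw via minAreaRect in world plane"""
    hsv=cv2.cvtColor(d['image'],cv2.COLOR_BGR2HSV)
    m=cv2.inRange(hsv,(5,35,110),(25,140,255))
    if roi is not None:
        k=np.zeros_like(m);x0,y0,x1,y1=roi;k[y0:y1,x0:x1]=1;m=m*k
    c=max(cv2.findContours(m,0,1)[0],key=cv2.contourArea)
    w=ray(d,cv2.convexHull(c).reshape(-1,2).astype(float),zt)[:,:2].astype(np.float32)
    return cv2.minAreaRect(w),m
E
python3 - <<'E'
from m import *
d=np.load('top0.npy',allow_pickle=True).item()
im=d['image'];hsv=cv2.cvtColor(im,cv2.COLOR_BGR2HSV)
for p in[(245,195),(215,220),(255,129),(166,175),(330,250),(197,246)]:print(p,hsv[p[1],p[0]])
r,m=foot(d,roi=(160,110,310,270));print('foot',r)
r2,_=foot(d,10,roi=(395,210,490,305));print('big',r2)
f=cv2.inRange(hsv,(0,0,0),(180,255,80));f[:105]=0;f[285:]=0;f[:,:145]=0;f[:,325:]=0
w=cv2.inRange(hsv,(0,0,150),(180,30,255))
c=max(cv2.findContours(f,0,1)[0],key=cv2.contourArea)
W=ray(d,cv2.convexHull(c).reshape(-1,2),12)[:,:2].astype(np.float32);print('fix',cv2.minAreaRect(W))
b=cv2.resize(im[100:290,100:400],None,fx=2.6,fy=2.6,interpolation=2)
cv2.imwrite('pics/crop0.png',b)
E
```

```text
(245, 195) [ 13  43 148]
(215, 220) [114  29  87]
(255, 129) [113  11 185]
(166, 175) [112  14 202]
(330, 250) [131  16 174]
(197, 246) [143  13 163]
foot ((490.5087585449219, 13.20565414428711), (80.25243377685547, 99.76554870605469), 5.438634395599365)
big ((376.104736328125, -376.19952392578125), (137.37921142578125, 113.3803939819336), 25.04989242553711)
fix ((496.54638671875, 15.018733978271484), (36.953731536865234, 36.83824157714844), 44.71007537841797)
```

View pics/crop0.png

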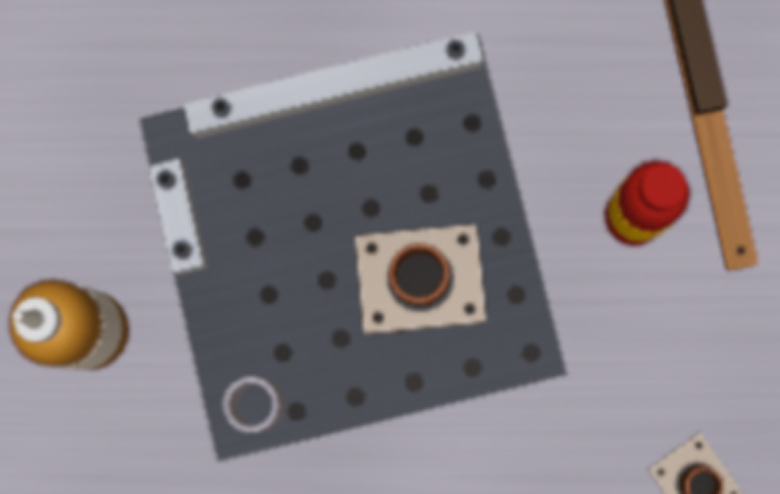

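The crop confirms the target: 80 x 100 mm plate, pipe at its centre, at (490,13), yaw about 0.095. Next is the fixture.

```bash
python3 - <<'E'
from m import *
d=np.load('top0.npy',allow_pickle=True).item()
hsv=cv2.cvtColor(d['image'],cv2.COLOR_BGR2HSV)
v=cv2.GaussianBlur(hsv[...,2],(0,0),.6)
f=cv2.inRange(v,0,128);k=np.zeros_like(f);k[105:285,145:325]=255;f&=k
# fill
cs=cv2.findContours(f,cv2.RETR_EXTERNAL,cv2.CHAIN_APPROX_NONE)[0];c=max(cs,key=cv2.contourArea).reshape(-1,2).astype(float)
W=ray(d,c,12)[:,:2];H=ray(d,c,37)[:,:2]
# initial from corners in crop
P=ray(d,np.array([[566,374],[218,460],[140,119]])/2.6+100,12)[:,:2]
print('corners',P.round(1).tolist())
o=(P[0]+P[2])/2;e=P[1]-P[0];yaw=np.arctan2(-e[0],e[1])
print('init',o,yaw,np.linalg.norm(e),np.linalg.norm(P[2]-P[1]))
for it in range(4):
    R=np.array([[np.cos(yaw),-np.sin(yaw)],[np.sin(yaw),np.cos(yaw)]])
    L=(W-o)@R;LH=(H-o)@R
    def fit(q,ax,val,lo,hi,t=5):
        s=q[(abs(q[:,ax]-val)<t)&(q[:,1-ax]>lo)&(q[:,1-ax]<hi)]
        p=np.polyfit(s[:,1-ax],s[:,ax],1);return p,len(s)
    a,na=fit(L,0,-150,-130,130);b,nb=fit(L,1,-150,-130,100);c2,nc=fit(L,1,150,-130,-10)
    # slopes: ax0: x=a0*y+a1 ->rotation -a0 ; ax1: y=b0*x+b1 -> rotation +b0
    dy=np.average([-a[0],b[0],c2[0]],weights=[2,2,1]) 
    o=o+R@np.array([a[1]+150,((b[1]+150)+(c2[1]-150))/2])
    yaw+=dy
print('o',o,'yaw',yaw,a,b,c2,na,nb,nc)
R=np.array([[np.cos(yaw),-np.sin(yaw)],[np.sin(yaw),np.cos(yaw)]]);L=(W-o)@R;LH=(H-o)@R
for z,q in((12,L),(37,LH)):
  for n,ax,val,lo,hi in(('long',0,120,-130,90),('short',1,120,20,90)):
    try:print(z,n,fit(q,ax,val,lo,hi,8))
    except Exception as e:print(e)
p=np.array([490.5,13.2]);print('foot in fix',(p-o)@R,'rel yaw',.0949-yaw)
print('home',o+R@[80,70])
r=ray(d,[[197,256]],12)[:,:2];print('coupling',(r-o)@R, r)
E
```

```text
corners [[410.7, -108.0], [340.5, 181.0], [628.9, 251.8]]
init [519.78463575  71.91512759] 0.23833800462577884 297.31494606501843 296.98412783076316
o [522.4063215   73.44690007] yaw 0.24173399534750037 [-4.14975356e-05 -1.50000000e+02] [-1.26712195e-06 -1.48307973e+02] [-8.04608479e-05  1.48307973e+02] 117 102 54
12 long (array([1.23909059e-03, 1.21271379e+02]), 96)
12 short (array([-1.02863389e-02,  1.22117072e+02]), 31)
37 long (array([1.44000950e-03, 1.14848336e+02]), 99)
37 short (array([-8.88339186e-03,  1.17839248e+02]), 31)
foot in fix [-45.40092251 -50.85723699] rel yaw -0.14683399534750036
home [583.3232092  160.56252894]
coupling [[-113.93621277  109.49798674]] [[385.57053258 152.48636206]]
```

```bash
cat > g.py <<'E'
from h import *
from scipy.spatial.transform import Rotation as Ro
import sys
O=np.array([522.4,73.4]);Y=.2417
F=np.array([[np.cos(Y),-np.sin(Y)],[np.sin(Y),np.cos(Y)]])
def go(fx,fy,z,ang):
    """shift (units) and turn (units) to fixture point fx,fy, world z, tool y at fixture angle ang"""
    s=env.state();p=s['eef_pos'];R=Ro.from_euler('xyz',s['ee_rot']).as_matrix()
    t=np.r_[O+F@[fx,fy],z]
    ta=Y+ang;T=np.array([[np.sin(ta),np.cos(ta),0],[-np.cos(ta),np.sin(ta),0],[0,0,-1]])
    rv=Ro.from_matrix(R.T@T).as_rotvec()
    print('t',round(s['time'],2),'pos',p.round(1),'fix',((p[:2]-O)@F).round(1),'F',s['contact_force'].round(1),'Ffix',(s['contact_force'][:2]@F).round(1),'op',round(s['opening'],2),'j6',s['joints'][5].round(2))
    print('shift',((R.T@(t-p))/100).round(3),'turn',(rv/np.radians(60)).round(3))
if __name__=='__main__':go(*map(float,sys.argv[1:5]))
E
python3 g.py -120 -51 250 1.5708
```

```text
Traceback (most recent call last):
  File "g.py", line 14, in <module>
    if __name__=='__main__':go(*map(float,sys.argv[1:5]))
                            ~~^^^^^^^^^^^^^^^^^^^^^^^^^^^
  File "g.py", line 11, in go
    rv=Ro.from_matrix(R.T@T).as_rotvec()
       ~~~~~~~~~~~~~~^^^^^^^
  File "scipy/spatial/transform/_rotation.pyx", line 1143, in scipy.spatial.transform._rotation.Rotation.from_matrix
ValueError: Non-positive determinant (left-handed or null coordinate frame) in rotation matrix 0: [[-8.89526249e-01  4.56883927e-01 -3.59274506e-04]
 [ 4.56882833e-01  8.89525398e-01  1.62573252e-03]
 [-1.06235485e-03 -1.28198540e-03  9.99998614e-01]].
```

```bash
sed -i 's/\[\[np.sin(ta),np.cos(ta),0\],\[-np.cos(ta),np.sin(ta),0\]/[[-np.sin(ta),np.cos(ta),0],[np.cos(ta),np.sin(ta),0]/' g.py; python3 g.py -120 -51 250 1.5708
```

```text
t 0.1 pos [132.4 559.  249.1] fix [-262.4  564.8] F [-0.8 -0.3  0.2] Ffix [-0.9 -0.1] op 1.01 j6 -0.21
shift [-4.080e+00 -4.828e+00 -2.000e-03] turn [-0.001 -0.001 -0.453]
```

```bash
python3 -m creep '[[-0.27,-0.32,0,0,0,0,0.6],[-0.54,-0.64,0,0,0,0,0.6],[-0.82,-0.97,0,0,0,0,0.6],[-0.82,-0.97,0,0,0,0,0.6]]'; python3 -m creep '[[-0.27,-0.32,0,0,0,0,0.6],[-0.54,-0.64,0,0,0,0,0.6],[-0.82,-0.97,0,0,0,0,0.6],[-0.82,-0.97,0,0,0,0,0.6]]'; python3 -m creep '[[-0.27,-0.32,0,0,0,0,0.6],[-0.54,-0.64,0,0,0,0,0.6],[-0.82,-0.97,0,0,0,0,0.6],[-0.82,-0.97,0,0,0,0,0.6]]'; python3 -m creep '[[-0.27,-0.32,0,0,0,0,0.6],[-0.54,-0.64,0,0,0,0,0.6],[-0.82,-0.97,0,0,0,0,0.6],[-0.82,-0.97,0,0,0,0,0.6]]' ; python3 g.py -120 -51 250 1.5708
```

```text
time: 0.43
eef_pos: [191.6, 441.3, 248.5]
ee_rot: [-3.137, 0.001, 2.905]
contact_force: [-0.2, -0.0, -0.4]
opening: 0.603
grasp_force: 0.0
time: 0.77
eef_pos: [249.8, 328.4, 249.5]
ee_rot: [-3.139, 0.002, 2.903]
contact_force: [0.8, 0.2, 0.6]
opening: 0.601
grasp_force: 0.0
time: 1.1
eef_pos: [307.7, 214.6, 250.0]
ee_rot: [-3.14, 0.002, 2.9]
contact_force: [-0.6, -0.3, -1.1]
opening: 0.602
grasp_force: 0.0
time: 1.43
eef_pos: [364.7, 101.3, 250.2]
ee_rot: [-3.139, 0.002, 2.901]
contact_force: [-0.8, 0.3, -0.4]
opening: 0.603
grasp_force: 0.0
t 1.43 pos [364.7 101.3 250.2] fix [-146.5   64.8] F [-0.8  0.3 -0.4] Ffix [-0.7  0.5] op 0.6 j6 -1.38
shift [-0.772 -0.903  0.005] turn [-0.002  0.001 -0.461]
```

```bash
python3 -m creep '[[-0.2,-0.23,0,0,0,-0.11,0.6],[-0.4,-0.45,0,0,0,-0.23,0.6],[-0.58,-0.68,0,0,0,-0.34,0.6],[-0.77,-0.9,0,0,0,-0.46,0.6],[-0.77,-0.9,0,0,0,-0.46,0.6],[-0.77,-0.9,0,0,0,-0.46,0.6]]'; python3 -m creep '[[0,0,0.4,0,0,0,0.6],[0,0,0.8,0,0,0,0.6],[0,0,1,0,0,0,0.6],[0,0,1,0,0,0,0.6]]';  python3 -m creep '[[0,0,0.35,0,0,0,0.6],[0,0,0.7,0,0,0,0.6],[0,0,0.9,0,0,0,0.6],[0,0,0.9,0,0,0,0.6],[0,0,0.9,0,0,0,0.6]]'; python3 g.py -120 -51 36 1.5708
python3 - <<'E'
from h import *
d=shot('scene');np.save('s1.npy',d,allow_pickle=True)
cv2.imwrite('pics/s1.png',cv2.resize(d['image'][110:290,200:460],None,fx=3,fy=3,interpolation=2))
E
```

```text
time: 1.93
eef_pos: [416.6, 0.9, 249.7]
ee_rot: [3.14, -0.001, -2.896]
contact_force: [0.5, -0.3, -0.3]
opening: 0.604
grasp_force: 0.0
time: 2.27
eef_pos: [412.1, 3.6, 145.0]
ee_rot: [3.136, -0.009, -2.893]
contact_force: [-0.7, 1.2, -0.7]
opening: 0.603
grasp_force: 0.0
time: 2.68
eef_pos: [416.7, 1.7, 60.8]
ee_rot: [3.141, -0.0, -2.892]
contact_force: [0.2, -0.2, 0.3]
opening: 0.599
grasp_force: 0.0
t 2.68 pos [416.7   1.7  60.8] fix [-119.8  -44.3] F [ 0.2 -0.2  0.3] Ffix [ 0.2 -0.2] op 0.6 j6 -2.11
shift [ 0.002 -0.067  0.248] turn [ 0.    -0.     0.007]
```

View pics/s1.png

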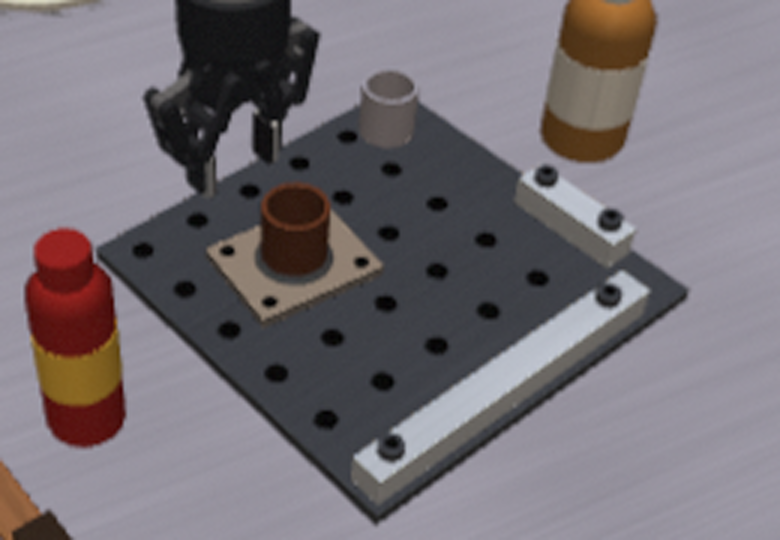

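Fingers are clear behind the foot's -x edge (crop 205,190 and 270,155), and everything else is unmoved. I lower gently.

```bash
python3 -m creep '[[0,-0.07,0.1,0,0,0,0.6],[0,-0.07,0.2,0,0,0,0.6],[0,-0.07,0.24,0,0,0,0.6],[0,-0.07,0.26,0,0,0,0.6],[0,-0.07,0.26,0,0,0,0.6]]'; python3 -m creep '[[0,0,0.02,0,0,0,0.6],[0,0,0.02,0,0,0,0.6]]';python3 g.py -75 -51 36 1.5708
```

```text
time: 3.15
eef_pos: [419.1, -5.9, 35.1]
ee_rot: [-3.141, 0.002, -2.893]
contact_force: [-1.0, 0.5, 0.4]
opening: 0.602
grasp_force: 0.0
time: 3.32
eef_pos: [418.7, -5.9, 32.5]
ee_rot: [-3.141, 0.001, -2.893]
contact_force: [-0.5, 0.4, -1.5]
opening: 0.601
grasp_force: 0.0
t 3.32 pos [418.7  -5.9  32.5] fix [-119.7  -52.1] F [-0.5  0.4 -1.5] Ffix [-0.4  0.5] op 0.6 j6 -2.12
shift [-0.447  0.008 -0.034] turn [-0.001  0.001  0.007]
```

```bash
for i in 1 2 ; do python3 -m creep '[[0,0,0.02,0,0,0,0.6],[0,0,0.02,0,0,0,0.6]]' | grep -E 'eef|force'; done
```

```text
eef_pos: [418.2, -5.8, 30.0]
contact_force: [-0.0, -0.7, 0.7]
grasp_force: 0.0
eef_pos: [418.0, -5.8, 27.7]
contact_force: [0.0, 0.0, 0.4]
grasp_force: 0.0
```

```bash
python3 -m creep '[[-0.04,0,0,0,0,0.007,0.6],[-0.08,0,0,0,0,0.007,0.6],[-0.12,0,0,0,0,0.007,0.6],[-0.16,0,0,0,0,0.007,0.6],[-0.2,0,0,0,0,0.007,0.6],[-0.24,0,0,0,0,0.007,0.6],[-0.28,0,0,0,0,0.007,0.6],[-0.32,0,0,0,0,0.007,0.6]]';python3 -m creep '[[-0.04,0,0,0,0,0,0.6],[-0.08,0,0,0,0,0,0.6],[-0.12,0,0,0,0,0,0.6],[-0.16,0,0,0,0,0,0.6],[-0.2,0,0,0,0,0,0.6],[-0.24,0,0,0,0,0,0.6],[-0.28,0,0,0,0,0,0.6],[-0.32,0,0,0,0,0,0.6]]';python3 g.py -9 -51 28 1.5708
python3 - <<'E'
from m import *
from g import O,F,Y
d=shot('top');np.save('t2.npy',d,allow_pickle=True)
r,m=foot(d,roi=(160,110,310,270));print(r,(np.array(r[0])-O)@F,np.radians(r[2])-Y)
cv2.imwrite('pics/t2.png',cv2.resize(d['image'][100:290,120:340],None,fx=3,fy=3,interpolation=2))
E
```

```text
time: 4.32
eef_pos: [448.1, 1.6, 27.6]
ee_rot: [-3.141, -0.004, -2.9]
contact_force: [-6.0, -5.3, 2.8]
opening: 0.6
grasp_force: 3.4
time: 4.98
eef_pos: [477.0, 9.6, 27.5]
ee_rot: [3.14, -0.01, -2.899]
contact_force: [-14.9, -3.0, 14.4]
opening: 0.599
grasp_force: 8.4
t 4.98 pos [477.    9.6  27.5] fix [-59.3 -51. ] F [-14.9  -3.   14.4] Ffix [-15.2   0.6] op 0.6 j6 -2.04
shift [-0.503 -0.    -0.01 ] turn [ 0.002 -0.009  0.001]
((401.5506896972656, 54.8151969909668), (188.2489471435547, 87.58438873291016), 89.89115905761719) [-121.7848589    10.88112343] 1.3271966939893431
```

View pics/t2.png

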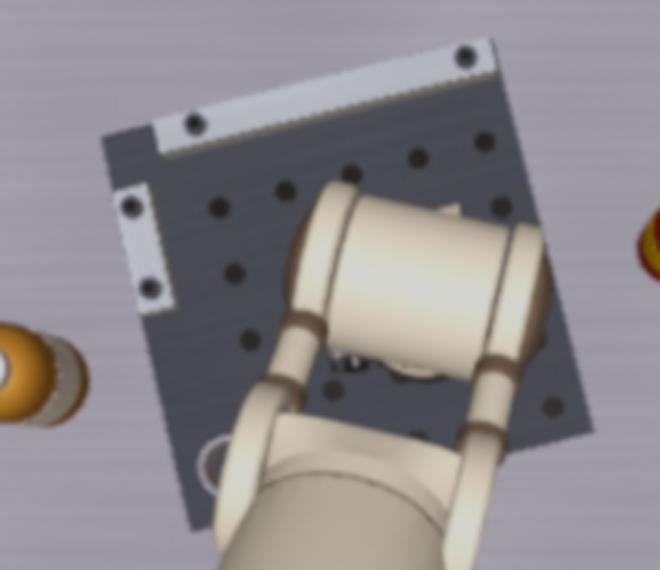

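Top view: the arm hides the foot (a plate corner is visible at 450,210). The upward 14 N is odd, so I check the scene camera.

```bash
python3 - <<'E'
from m import *
d=shot('scene');np.save('s2.npy',d,allow_pickle=True)
cv2.imwrite('pics/s2.png',cv2.resize(d['image'][130:250,230:410],None,fx=4.4,fy=4.4,interpolation=2))
E
```

```text
(no output)
```

View pics/s2.png

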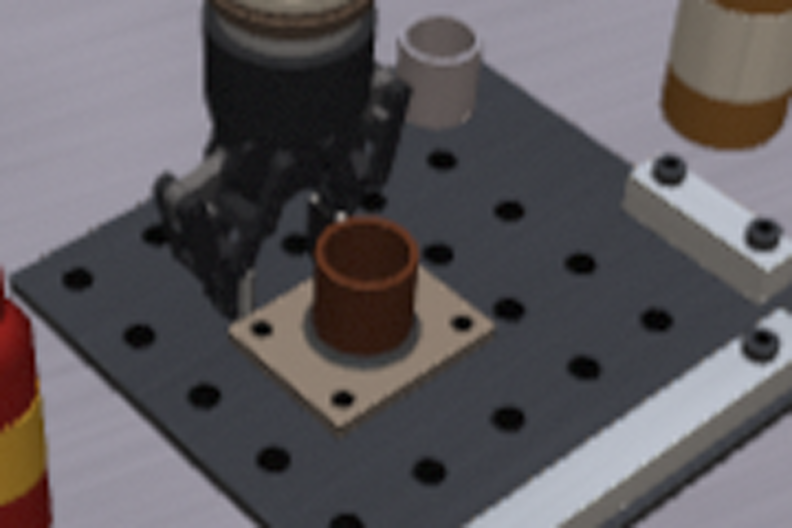

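The fingertips stand behind the plate edge (crop 240,310) and the foot looks squared. The tips are probably dragging on the plate, so I'll raise 2 mm. First the foot's pose from its plate corners at crop (345,428), (493,325) and (230,328).

```bash
cat > c.py <<'E'
from g import *
def corners(d,pts,z=22):
    P=(ray(d,pts,z)[:,:2]-O)@F
    return P
E
python3 - <<'E'
from c import *
d=np.load('s2.npy',allow_pickle=True).item()
P=corners(d,np.array([[343,430],[495,325],[229,328]])/4.4+[230,130])
print(P,'centre',(P[1]+P[2])/2,'yaw',-np.arctan2(*(P[1]-P[0])))
E
python3 -m creep '[[0,0,-0.02,0,0,0,0.6],[0,0,-0.02,0,0,0,0.6]]'
```

```text
[[ 35.85836323 -93.4608203 ]
 [ 32.38471964   6.40935202]
 [-46.53043247 -92.85188823]] centre [ -7.07285642 -43.2212681 ] yaw 0.03476757644603678
time: 5.25
eef_pos: [478.7, 10.0, 29.1]
ee_rot: [3.14, -0.004, -2.899]
contact_force: [-5.5, -2.2, -0.2]
opening: 0.602
grasp_force: 2.7
```

```bash
python3 -m creep '[[-0.04,0,0,0,0,0,0.6],[-0.09,0,0,0,0,0,0.6],[-0.14,0,0,0,0,0,0.6],[-0.19,0,0,0,0,0,0.6],[-0.24,0,0,0,0,0,0.6],[-0.29,0,0,0,0,0,0.6],[-0.34,0,0,0,0,0,0.6],[-0.38,0,0,0,0,0,0.6]]';python3 -m creep '[[-0.04,0,0,0,0,0,0.6],[-0.09,0,0,0,0,0,0.6],[-0.14,0,0,0,0,0,0.6],[-0.19,0,0,0,0,0,0.6],[-0.24,0,0,0,0,0,0.6],[-0.28,0,0,0,0,0,0.6],[-0.32,0,0,0,0,0,0.6],[-0.34,0,0,0,0,0,0.6]]';python3 g.py 20 -51 29 1.5708
python3 - <<'E'
from m import *
d=shot('scene');np.save('s3.npy',d,allow_pickle=True)
cv2.imwrite('pics/s3.png',cv2.resize(d['image'][140:270,270:440],None,fx=4.5,fy=4.5,interpolation=2))
E
```

```text
time: 5.92
eef_pos: [516.0, 19.1, 29.1]
ee_rot: [3.14, -0.004, -2.9]
contact_force: [-5.4, -2.1, 0.1]
opening: 0.598
grasp_force: 2.8
time: 6.58
eef_pos: [549.2, 27.2, 29.1]
ee_rot: [3.141, -0.003, -2.9]
contact_force: [-5.5, -1.3, -0.6]
opening: 0.603
grasp_force: 2.9
t 6.58 pos [549.2  27.2  29.1] fix [ 14.9 -51.3] F [-5.5 -1.3 -0.6] Ffix [-5.7  0. ] op 0.6 j6 -1.98
shift [-0.051  0.003  0.001] turn [ 0.001 -0.003  0.   ]
```

View pics/s3.png

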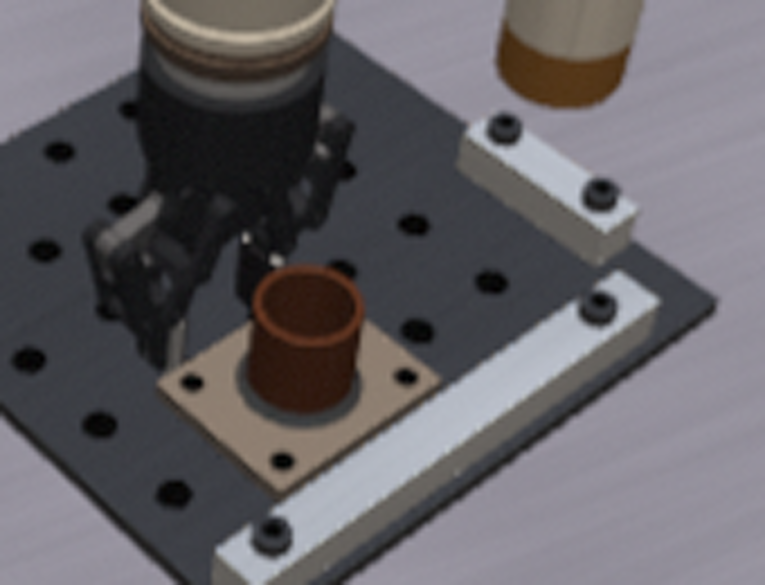

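Foot square and one push short of the long bar (crop +x edge 285,490 to 440,380). I continue gently until the force rises.

```bash
python3 -m creep '[[-0.03,0,0,0,0,0,0.6],[-0.06,0,0,0,0,0,0.6],[-0.08,0,0,0,0,0,0.6],[-0.1,0,0,0,0,0,0.6],[-0.1,0,0,0,0,0,0.6]]'|grep -E 'eef|cont'; for i in 1 2 3; do python3 g.py 0 0 0 0|head -1; python3 -m creep '[[-0.01,0,0,0,0,0,0.6],[-0.02,0,0,0,0,0,0.6]]'|grep -E 'cont'; done;python3 g.py 0 0 0 0|head -1
```

```text
eef_pos: [559.8, 29.5, 29.6]
contact_force: [-3.7, -0.9, -2.8]
t 7.05 pos [559.8  29.5  29.6] fix [ 25.8 -51.6] F [-3.7 -0.9 -2.8] Ffix [-3.8 -0. ] op 0.6 j6 -1.98
contact_force: [-8.2, -2.2, 0.1]
t 7.22 pos [561.   29.8  29.6] fix [ 27.1 -51.6] F [-8.2 -2.2  0.1] Ffix [-8.5 -0.2] op 0.6 j6 -1.97
contact_force: [-15.4, -4.9, 7.3]
t 7.38 pos [561.2  29.9  29.5] fix [ 27.2 -51.6] F [-15.4  -4.9   7.3] Ffix [-16.1  -1.1] op 0.6 j6 -1.97
contact_force: [-22.9, -6.2, 13.6]
t 7.55 pos [561.4  29.9  29.5] fix [ 27.4 -51.5] F [-22.9  -6.2  13.6] Ffix [-23.7  -0.6] op 0.6 j6 -1.97
```

```bash
sed -i 's/^F=np/F0=1;F=np/; /^def go/i O=O-F@[1.7,0]' g.py; python3 -m creep '[[0.08,0,0,0,0,0,0.6],[0.2,0,0,0,0,0,0.6],[0.35,0,0,0,0,0,0.6],[0.35,0,-0.3,0,0,0,0.6],[0.35,0,-0.6,0,0,0,0.4],[0.35,0,-1,0,0,0,0.4],[0.35,0,-1,0,0,0,0.4]]';python3 -m creep '[[0,0,0,0,0,0.1,0.4],[0,0,0,0,0,0.2,0.4],[0,0,0,0,0,0.3,0.4],[0,0,0,0,0,0.4,0.4],[0,0,0,0,0,0.5,0.4],[0,0,0,0,0,0.6,0.4],[0,0,0,0,0,0.7,0.4],[0,0,0,0,0,0.75,0.4]]';python3 -m creep '[[0,0,0,0,0,0.1,0.4],[0,0,0,0,0,0.2,0.4],[0,0,0,0,0,0.3,0.4],[0,0,0,0,0,0.4,0.4],[0,0,0,0,0,0.5,0.4],[0,0,0,0,0,0.6,0.4],[0,0,0,0,0,0.7,0.4],[0,0,0,0,0,0.75,0.4]]'; python3 g.py 76 -128 130 0
python3 - <<'E'
from c import *
d=shot('scene');np.save('s4.npy',d,allow_pickle=True)
im=d['image'][150:275,270:440]
cv2.imwrite('pics/s4.png',cv2.resize(im,None,fx=4.5,fy=4.5,interpolation=2))
E
```

```text
time: 8.13
eef_pos: [538.9, 21.4, 139.8]
ee_rot: [-3.134, 0.018, -2.9]
contact_force: [0.8, -0.4, 1.7]
opening: 0.405
grasp_force: 0.0
time: 8.8
eef_pos: [533.9, 22.2, 131.5]
ee_rot: [3.139, 0.005, 2.593]
contact_force: [-1.0, -0.2, 0.2]
opening: 0.4
grasp_force: 0.0
time: 9.47
eef_pos: [533.9, 22.2, 131.5]
ee_rot: [3.136, 0.002, 1.807]
contact_force: [0.3, 1.0, 0.4]
opening: 0.401
grasp_force: 0.0
t 9.47 pos [533.9  22.2 131.5] fix [  0.6 -52.4] F [0.3 1.  0.4] Ffix [0.5 0.8] op 0.4 j6 -0.42
shift [-0.752  0.758  0.021] turn [ 0.005  0.002 -0.005]
```

View pics/s4.png

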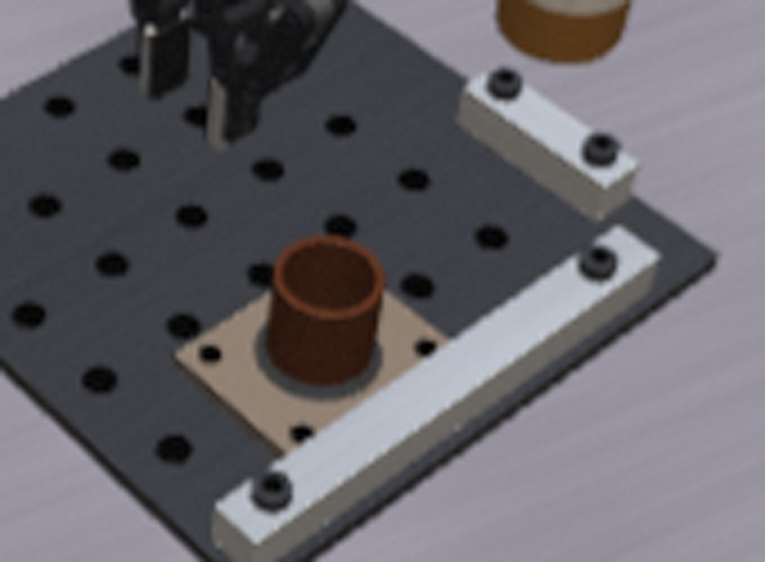

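Foot is flat against the long bar (crop left corner 178,353). Now around to its -y edge.

```bash
python3 - <<'E'
from c import *
d=np.load('s4.npy',allow_pickle=True).item()
print(corners(d,np.array([[176,355]])/4.5+[270,150]))
E
python3 -m creep '[[-0.25,0.23,0,0,0,0,0.4],[-0.5,0.46,0,0,0,0,0.4],[-0.76,0.69,0,0,0,0,0.4],[-0.76,0.69,0,0,0,0,0.4],[-0.76,0.69,0.3,0,0,0,0.4],[-0.76,0.69,0.6,0,0,0,0.4],[-0.76,0.69,0.8,0,0,0,0.4],[-0.76,0.69,0.8,0,0,0,0.4]]'; python3 -m creep '[[0,0,0.08,0,0,0,0.4],[0,0,0.14,0,0,0,0.4],[0,0,0.18,0,0,0,0.4],[0,0,0.18,0,0,0,0.4]]'; python3 g.py 70 -110 31 0
```

```text
[[ 41.30381028 -93.70836386]]
time: 10.18
eef_pos: [614.3, -34.1, 45.6]
ee_rot: [-3.136, -0.003, 1.813]
contact_force: [-1.2, 0.2, -0.2]
opening: 0.399
grasp_force: 0.0
time: 10.52
eef_pos: [617.4, -35.0, 32.4]
ee_rot: [3.141, 0.0, 1.813]
contact_force: [-0.3, 0.1, -0.4]
opening: 0.399
grasp_force: 0.0
t 10.52 pos [617.4 -35.   32.4] fix [  68.  -127.9] F [-0.3  0.1 -0.4] Ffix [-0.3  0.2] op 0.4 j6 -0.49
shift [0.179 0.02  0.014] turn [0.001 0.    0.   ]
```

```bash
python3 -m creep '[[0.05,0,0.01,0,0,0,0.4],[0.1,0,0.01,0,0,0,0.4],[0.14,0,0.01,0,0,0,0.4],[0.18,0,0.01,0,0,0,0.4],[0.22,0,0.01,0,0,0,0.4],[0.26,0,0.01,0,0,0,0.4],[0.3,0,0.01,0,0,0,0.4],[0.34,0,0.01,0,0,0,0.4]]';python3 -m creep '[[0.05,0,0,0,0,0,0.4],[0.1,0,0,0,0,0,0.4],[0.15,0,0,0,0,0,0.4],[0.2,0,0,0,0,0,0.4]]'; python3 g.py 70 0 31 0
```

```text
time: 11.18
eef_pos: [609.2, -3.0, 31.4]
ee_rot: [3.141, 0.003, 1.813]
contact_force: [1.3, -4.9, -1.3]
opening: 0.402
grasp_force: 2.9
time: 11.52
eef_pos: [604.5, 16.5, 31.3]
ee_rot: [3.141, 0.003, 1.812]
contact_force: [0.7, -5.6, -0.8]
opening: 0.394
grasp_force: 2.8
t 11.52 pos [604.5  16.5  31.3] fix [ 67.7 -74.9] F [ 0.7 -5.6 -0.8] Ffix [-0.7 -5.6] op 0.39 j6 -0.41
shift [0.749 0.023 0.001] turn [ 0.001  0.003 -0.   ]
```

```bash
python3 -m creep '[[0.05,0,0,0,0,0,0.4],[0.1,0,0,0,0,0,0.4],[0.15,0,0,0,0,0,0.4],[0.2,0,0,0,0,0,0.4],[0.25,0,0,0,0,0,0.4],[0.3,0,0,0,0,0,0.4],[0.35,0,0,0,0,0,0.4],[0.4,0,0,0,0,0,0.4]]'|grep cont;python3 -m creep '[[0.05,0,0,0,0,0,0.4],[0.1,0,0,0,0,0,0.4],[0.15,0,0,0,0,0,0.4],[0.2,0,0,0,0,0,0.4],[0.24,0,0,0,0,0,0.4],[0.28,0,0,0,0,0,0.4],[0.3,0,0,0,0,0,0.4]]'|grep cont;python3 g.py 70 9 31 0;python3 -m creep '[[0.02,0,0,0,0,0,0.4],[0.04,0,0,0,0,0,0.4],[0.06,0,0,0,0,0,0.4],[0.08,0,0,0,0,0,0.4]]'|grep cont;python3 g.py 70 9 31 0
```

```text
contact_force: [1.1, -6.3, -0.6]
contact_force: [1.0, -5.8, -0.6]
t 12.77 pos [587.7  84.9  31.3] fix [67.9 -4.5] F [ 1.  -5.8 -0.6] Ffix [-0.4 -5.8] op 0.4 j6 -0.3
shift [0.135 0.021 0.003] turn [0.001 0.002 0.   ]
contact_force: [2.1, -5.3, 0.3]
t 13.1 pos [585.9  92.3  31.4] fix [67.9  3.2] F [ 2.1 -5.3  0.3] Ffix [ 0.8 -5.6] op 0.4 j6 -0.29
shift [0.058 0.021 0.003] turn [0.001 0.002 0.   ]
```

```bash
for i in 1 2 3; do python3 -m creep '[[0.01,0,0,0,0,0,0.4],[0.02,0,0,0,0,0,0.4]]' >/dev/null; python3 g.py 0 0 0 0|head -1; done
```

```text
t 13.27 pos [585.4  94.3  31.3] fix [67.8  5.2] F [ 1.8 -6.  -1.3] Ffix [ 0.3 -6.3] op 0.4 j6 -0.28
t 13.43 pos [585.   96.1  31.4] fix [67.9  7.1] F [ 1.6 -5.9  0.4] Ffix [ 0.2 -6.1] op 0.4 j6 -0.28
t 13.6 pos [584.5  98.1  31.4] fix [67.9  9.1] F [ 1.8 -5.9 -0. ] Ffix [ 0.4 -6.1] op 0.4 j6 -0.28
```

```bash
for i in 1 2 3; do python3 -m creep '[[0.01,0,0,0,0,0,0.4],[0.015,0,0,0,0,0,0.4]]' >/dev/null; python3 g.py 0 0 0 0|head -1; done
```

```text
t 13.77 pos [584.4  98.4  31.4] fix [67.9  9.5] F [  1.5 -11.7  -1.9] Ffix [ -1.4 -11.7] op 0.4 j6 -0.27
t 13.93 pos [584.4  98.6  31.4] fix [67.9  9.6] F [  2.8 -15.3  -1.6] Ffix [ -0.9 -15.5] op 0.4 j6 -0.27
t 14.1 pos [584.4  98.7  31.5] fix [67.9  9.7] F [  4.  -21.8  -3. ] Ffix [ -1.3 -22.1] op 0.4 j6 -0.27
```

The short bar is reached at TCP y = 9.6, with the force rising. I back off, return to the -x side and re-seat in x.

```bash
python3 -m creep '[[-0.08,0,0,0,0,0,0.4],[-0.2,0,0,0,0,0,0.4],[-0.35,0,0,0,0,0,0.4],[-0.35,0,-0.3,0,0,0,0.4],[-0.35,0,-0.6,0,0,0,0.5],[-0.35,0,-1,0,0,0,0.5],[-0.35,0,-1,0,0,0,0.5]]'|grep eef;python3 -m creep '[[0,-0.15,0,0,0,-0.1,0.5],[0,-0.3,0,0,0,-0.2,0.5],[0,-0.45,0,0,0,-0.3,0.5],[0,-0.6,0,0,0,-0.4,0.5],[0,-0.7,0,0,0,-0.5,0.5],[0,-0.7,0,0,0,-0.6,0.5],[0,-0.7,0,0,0,-0.7,0.5],[0,-0.7,0,0,0,-0.75,0.5]]'|grep eef;python3 -m creep '[[0,0,0,0,0,-0.1,0.5],[0,0,0,0,0,-0.2,0.5],[0,0,0,0,0,-0.3,0.5],[0,0,0,0,0,-0.4,0.5],[0,0,0,0,0,-0.5,0.5],[0,0,0,0,0,-0.6,0.5],[0,0,0,0,0,-0.7,0.5],[0,0,0,0,0,-0.75,0.5]]'|grep eef; python3 g.py 8 66 130 1.5708
python3 - <<'E'
from c import *
d=shot('scene');np.save('s5.npy',d,allow_pickle=True)
im=d['image'][110:250,300:460]
cv2.imwrite('pics/s5.png',cv2.resize(im,None,fx=4.2,fy=4.2,interpolation=2))
E
```

```text
eef_pos: [596.5, 68.5, 139.8]
eef_pos: [523.3, 52.2, 131.1]
eef_pos: [523.4, 52.3, 131.0]
t 16.02 pos [523.4  52.3 131. ] fix [ -2.3 -20.8] F [-0.8  0.8  0.9] Ffix [-0.6  0.9] op 0.5 j6 -1.95
shift [-0.107  0.867  0.01 ] turn [0.    0.    0.004]
```

View pics/s5.png

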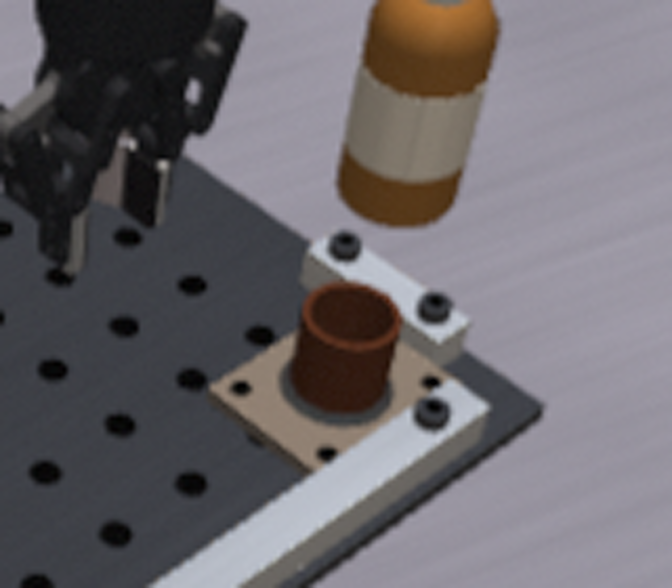

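Both edges look tight: left corner at crop (212,388), and the plate runs into both bars. One gentle confirming press along +x.

```bash
python3 -m creep '[[-0.03,0.25,0,0,0,0,0.5],[-0.05,0.5,0,0,0,0,0.5],[-0.07,0.77,0,0,0,0,0.5],[-0.07,0.77,0,0,0,0,0.5],[-0.07,0.77,0.3,0,0,0,0.5],[-0.07,0.77,0.6,0,0,0,0.5],[-0.07,0.77,0.8,0,0,0,0.5],[-0.07,0.77,0.8,0,0,0,0.5]]'|grep -E 'eef|cont'; python3 -m creep '[[0,0,0.08,0,0,0.004,0.5],[0,0,0.16,0,0,0.004,0.5],[0,0,0.2,0,0,0.004,0.5],[0,0,0.2,0,0,0.004,0.5],[0,0,0.2,0,0,0.004,0.5]]'|grep -E 'eef|cont'; python3 g.py 25 56 31 1.5708
```

```text
eef_pos: [507.9, 128.5, 46.5]
contact_force: [-1.1, -0.8, 0.2]
eef_pos: [512.1, 129.1, 31.5]
contact_force: [0.7, -0.8, 0.0]
t 17.15 pos [512.1 129.1  31.5] fix [ 5.  56.5] F [ 0.7 -0.8  0. ] Ffix [ 0.5 -0.9] op 0.5 j6 -1.79
shift [-0.2   -0.004  0.006] turn [-0.     0.001 -0.004]
```

```bash
python3 -m creep '[[-0.04,0,0,0,0,0,0.5],[-0.08,0,0,0,0,0,0.5],[-0.12,0,0,0,0,0,0.5],[-0.16,0,0,0,0,0,0.5],[-0.19,0,0,0,0,0,0.5],[-0.2,0,0,0,0,0,0.5]]' >/dev/null;for i in 1 2 3 4; do python3 g.py 0 0 0 0|head -1; python3 -m creep '[[-0.01,0,0,0,0,0,0.5],[-0.02,0,0,0,0,0,0.5]]' >/dev/null; done; python3 g.py 0 0 0 0|head -1
```

```text
t 17.65 pos [531.8 134.   31.2] fix [25.3 56.6] F [-0.2  0.1  0.5] Ffix [-0.1  0.1] op 0.5 j6 -1.78
t 17.82 pos [532.9 134.4  30.9] fix [26.5 56.7] F [-0.1  0.1  0.7] Ffix [-0.1  0.1] op 0.5 j6 -1.78
t 17.98 pos [534.9 134.8  30.9] fix [28.5 56.6] F [-0.8 -0.4 -0.4] Ffix [-0.8 -0.2] op 0.5 j6 -1.78
t 18.15 pos [535.3 135.   30.7] fix [29.  56.7] F [-7.8 -2.5  4.9] Ffix [-8.2 -0.6] op 0.5 j6 -1.78
t 18.32 pos [535.4 135.2  30.3] fix [29.1 56.9] F [-13.7  -4.4  11. ] Ffix [-14.4  -1. ] op 0.5 j6 -1.78
```

Hard stop at x = 29.0, the same as the first seating. I retreat and check.

```bash
python3 -m creep '[[0.05,0,0,0,0,0,0.5],[0.2,0,0,0,0,0,0.5],[0.35,0,0,0,0,0,0.5],[0.35,0,-0.3,0,0,0,0.5],[0.35,0,-0.6,0,0,0,0.5],[0.35,0,-1,0,0,0,0.5],[0.35,0,-1,0,0,0,0.5]]'|grep eef; python3 -m creep '[[0,-0.3,-0.2,0,0,0,0.5],[0.2,-0.6,-0.4,0,0,0,0.5],[0.4,-0.9,-0.6,0,0,0,0.5],[0.6,-1,-0.9,0,0,0,0.5],[0.8,-1,-0.9,0,0,0,0.5],[0.9,-1,-0.9,0,0,0,0.5],[0.9,-1,-0.9,0,0,0,0.5]]'|grep eef
python3 - <<'E'
from m import *
from g import O,F,Y
d=shot('top')
r,m=foot(d,roi=(160,130,255,230));p=(np.array(r[0])-O)@F
print(r,p,(np.radians(r[2])-Y+.785)%1.5708-.785)
cv2.imwrite('pics/t6.png',cv2.resize(d['image'][100:290,100:340],None,fx=3.1,fy=3.1,interpolation=2))
E
```

```text
eef_pos: [510.1, 127.8, 139.1]
eef_pos: [440.1, 8.6, 221.5]
((534.6160888671875, 110.81415557861328), (196.4927978515625, 172.60751342773438), 13.969772338867188) [22.51620863 33.40265443] 0.0021185230672614574
```

View pics/t6.png

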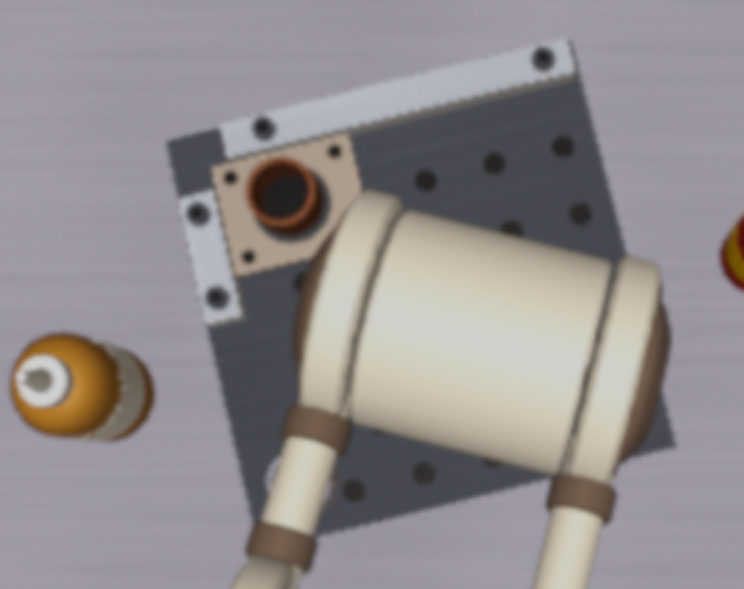

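The foot lies home in the corner, flush to both bars (plate from 212,165 to 350,135 along the long bar), and the arm is clear. Handing in.

```bash
python3 -c "
from workcell import env
print(env.state()['time'],env.close_job())"
```

```text
the job is handed in; nothing more can be done
19.5333 None
```

The job is handed in at 19.5 s: the middle-sized foot is pushed home against both stop bars, the arm has backed clear, and the bystanders were not seen to move, though I didn't measure their final positions or get a verdict from the hand-in.

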